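# Move the charged battery from the charger to the work light

## Robot

A 7-joint arm with a two-finger parallel gripper is mounted at the origin on the work surface. World frame = base frame: x ahead of the robot, y to its left, z up, the work surface at z = 0. Lengths are in m, angles in rad, forces in N, time in s.
With the tool pointing down it reaches from about 0.425 to 0.925 m from the base axis. Payload 6.8 kg.
Tool frame: the origin (TCP) lies on the centre line of the jaws, within the pads' length; the fingertips stand ahead of it and the grasp point (between the pads) lies 11 mm behind it (r.tcp_to_tips is the z of the fingertips in the tool frame, in m); z points along the fingers, y is the line along which they close (so a half turn about z gives the same grasp; the last joint's range is limited). The gripper opens to 85 mm and grips with 20 to 120 N. Pads are 22 mm wide; open, the fingers measure 114 mm over their backs; the gripper's body (76 mm by 85 mm) begins 54 mm behind the grasp point. The pads swing forward as they close: fully open they stand 13 mm farther back than shut.
Start: joints at [-1.432, 0.477, 0.022, 1.555, -0.011, 1.109, -0.083], TCP at [0.165, 0.655, 0.239] pointing down, gripper open.
Joint ranges: [-2.96, 2.96], [-0.34, 2.1], [-1.41, 1.46], [0.24, 2.44], [-1.37, 4.51], [0.17, 1.92], [-2.96, 2.96]. Speed limits (rad/s): [2.39, 2.39, 3.14, 3.14, 3.14, 3.14, 3.14].

## Interface

Orientations are given as a rotation vector (axis times angle).
In Python, from bench import r, optics gives the robot as it stands.
- The arm moves only by the shell command python3 -m creep 'ROWS' [FORCE]. ROWS is a JSON object whose one key "rows" holds a list of rows, each a list of 7 numbers: the shift along the tool's x, y, z in units of 25 mm (1.0 is 25 mm), then the turn, a rotation vector about the tool's x, y, z in units of 8 degrees (1.0 is 8 degrees), then the finger opening in mm, from 0 to 85.4. A call has 1 to 10 rows; each row is the pose to reach, as a shift and turn from the pose commanded when the call began, along the tool's axes at that moment; what a row does not reach only later rows make up. A row lasts 1/8 s, in which the tool goes at most 62.5 mm and 10.7 degrees, less where a joint would pass 70% of its speed; a pose out of reach is approached as far as the arm can. A call with a gripper value outside its range is refused whole. The fingers move at their own pace and stop on an object; FORCE is the grip in N (left out, the last holds). Time passes only in rows, so rows that repeat a pose let the fingers close. It gives the time, the measured TCP pose, the force, the opening and the grip force at its end, in the units of the state.
- r.get_obs(): the state, without advancing time (a new reading comes with each control period).
- optics.grab_frame(name): name is "scene" or "top" or "wrist"; returns a dict with "color" (384x512x3 uint8, blue, green, red), "K" (3x3 intrinsics, pixels), "R" (3x3) and "t" (3): a world point X has camera coordinates R X + t. Camera axes: x right, y down, z forward; pixel columns grow to the right and rows downward; lengths in m; the calibration is good to about 2 mm. A picture is of the moment at which its call begins. There is no depth.
- r.hand_in(): hands the job in; it is judged then, once.
The state is a dict: "clock": time; "joints": joint angles; "qvel": joint speeds; "tau": joint torques, N m; "tcp_pos": TCP position; "orientation": TCP orientation; "contact_force": force on the tool from outside, world axes, zero at the start; "moment": the same for the moment, N m; "grip_width": finger opening in m; "gripper_force": force on a finger pad.
Only numpy, scipy, OpenCV 4.12 (cv2) and the standard library are available. Lean on these libraries where they do the work, as an engineer would, in place of code of your own. Each camera call takes 0.05 s, during which the arm holds its last target. There are 200 camera calls.

## Task

Press the release pad beside the charger's rail so that the battery pack springs loose, slide the pack off the charger, then put it on the work light's identical rail and slide it in until the catch clicks up behind it and it stays home when let go. Push and pull gently, never with more than 35 N on either rail, and leave the bowl, the tin and the lacquer panel where they are.

Things in the scene. Friction and masses are not known exactly. Their poses are not given: they have to be found in the camera images.
- pack: Battery pack, grey and black, 0.4 to 0.65 kg. Its foot is a flanged slab 70 long (x) x 46 wide (y) x 8 high; on it stands the body to grip, 68 long x 34 wide (its front flush with the foot's), from 8 to 55 mm above the underside. Origin: centre of the underside; x along the rail, the way it slides in; z up. It starts latched on the charger, its origin at the charger's (0, 0, 30 mm).
- charger: Fixed grey charger; vented housing 55 mm high behind its rail (x = 65 to 135 mm). Frame: x along the rail, the way the pack slides in; z up; origin on the table under a latched pack's centre. Flat deck 66 wide, 30 mm high, x = -135 to +65; a stop block 82 mm high stands on it from x = 38 to 60. Not more than 35 N between it and the pack.
- charger_rail (a point): The charger's (0, 0, 30 mm), on the deck between the rails. Side walls with inward lips, tops 45 mm over the table, run from x = -45 to +35 and hold the pack's flanges down: 1.5 mm play at each side and above, 39 mm clear between the lips for the pack's body. A flared mouth reaches out to x = -68.
- charger_landing (a point): The charger's (-105, 0, 30 mm), middle of the open deck before the mouth: a pack whose origin is here is clear of the rail and can be lifted off or set down.
- charger_tooth (a point): Crest of the charger's catch, middle of the rail: a steel tooth 4.5 mm high, upright locking face at x = -35 behind the latched pack's rear end, ramp reaching 21 mm farther out. A sprung ejector plate at the rail's inner end pushes the pack out with 3 to 5 N: with the tooth pressed down the pack springs about 14 mm out, over the tooth, and can then be drawn out.
- charger_pad (a point): Centre of the top of the charger's release pad when up, a black rubber pad 26 x 24 mm beside the rail at the charger's (-41, +60, 38 mm). Pressing it straight down lowers the tooth; it needs about 2 to 5 N and goes down 7 mm.
- charger_catch (a joint): How far the charger's catch (tooth and pad together) is pressed down, m: 0 up, 0.007 at the bottom; the pack is released from 0.0045.
- lamp: Fixed black cordless work light with a rail, deck, lips, mouth, catch, pad and ejector shaped as on the charger, and the same frame; an aluminium flood head 95 mm high stands behind (x = 88 to 140 mm). Not more than 35 N between it (with catch and stop) and the pack.
- lamp_rail (a point): The light's (0, 0, 30 mm), on the deck. The unit carrying tooth, pad, ejector and end stop is adjustable along the rail and stands at an unmeasured setting: the latched pack's origin lies anywhere from x = -10 to +10 mm. A hard stop is 3 mm beyond the latched place. Past the tooth the pack is caught; pushed less, the ejector sends it back when let go.
- lamp_landing (a point): The light's (-105, 0, 30 mm), middle of the open deck before the mouth. Sliding in from here, the pack rides over the tooth (1 to 5 N) and meets the ejector 14 mm before the latched place; the push then grows to 5 to 14 N up to the click, and rises steeply at the hard stop.
- lamp_catch (a joint): How far the light's catch is pressed down, m: 0 up; about 0.0045 while the pack is over the tooth; it returns to 0 (clicks) when the pack is past it.
- bowl: Bystander: white bowl, 100 mm wide, 45 mm high, origin under its centre.
- tin: Bystander: empty yellow tin, 80 mm wide, 90 mm high, origin under its centre.
- panel: Bystander: flat lacquer panel 160 x 240 x 9 mm lying on the table, origin under its centre.
There are look-alikes about, which are no part of the job. There is more than one size of the pack; the job needs the smallest.

How it is judged:
By the outcome, as a careful person would: the job done as asked, in the order asked, and still so for the second after the job is handed in, with the robot touching nothing.
It also fails if it takes over 58 s, if anything falls off the work surface, if the arm or the gripper's body presses on something with over 40 N, if the wrist force passes 120 N, or if a joint passes its speed limit or range.

## Working session

There is one attempt and no reset: what is moved stays moved. The work goes in short steps, Python scripts to look and compute and a shell command to move; the robot and the scene stay as the last step left them, time stands still between calls to the robot, and variables do not carry over. Pictures are saved under pics/ and viewed, at most 10 in all, crops included, and the job is handed in when it is done.

```bash
ls; mkdir -p pics; python3 - <<'E'
from bench import r, optics
import cv2,numpy as np
o=r.get_obs()
for k in o: print(k,np.round(o[k],4))
print(r.tcp_to_tips)
for n in ("scene","top"):
    f=optics.grab_frame(n); cv2.imwrite(f"pics/{n}0.png",f["color"]); print(n,np.round(f["K"],1).tolist(),np.round(f["R"],3).tolist(),np.round(f["t"],3))
    np.savez(f"{n}0.npz",**f)
E
```

```text
pics
clock 0.0
joints [-1.4321  0.4778  0.0223  1.5565 -0.0115  1.1093 -0.0831]
qvel [-0.0005  0.0011 -0.     -0.0008  0.0013 -0.0004  0.0004]
tau [ 1.90000e-03 -5.96445e+01  1.60820e+00 -2.81185e+01  1.23000e-02
  9.40000e-03  0.00000e+00]
tcp_pos [0.1648 0.654  0.2383]
orientation [-3.8670e-01 -3.1176e+00  2.9000e-03]
contact_force [ 1.1257 -0.1857  0.1682]
moment [-0.0689  0.014  -0.0171]
gripper_force 0.0
grip_width 0.0853
0.008
scene [[404.8, 0.0, 260.5], [0.0, 404.8, 189.5], [0.0, 0.0, 1.0]] [[0.572, 0.82, 0.001], [0.609, -0.424, -0.671], [-0.55, 0.384, -0.742]] [-0.294 -0.256  1.485]
top [[422.6, 0.0, 261.3], [0.0, 422.6, 193.0], [0.0, 0.0, 1.0]] [[-0.022, -1.0, 0.006], [-0.997, 0.022, -0.073], [0.073, -0.007, -0.997]] [-1.000e-03  5.190e-01  1.288e+00]
```

View pics/top0.png

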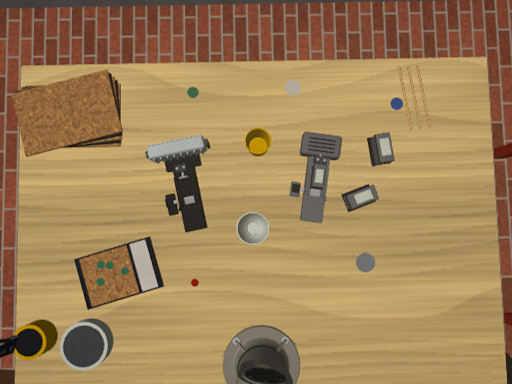

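View pics/scene0.png

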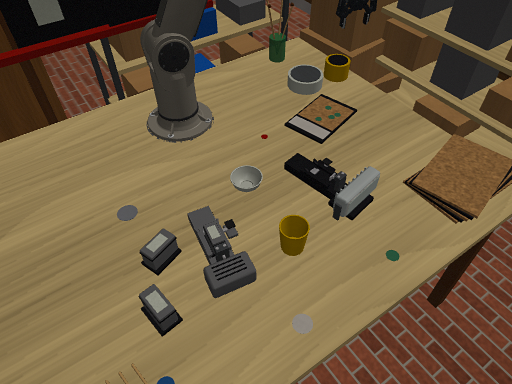

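The top view shows the charger with its latched pack (label at 319,176), its pad at (295,189) and housing at (320,145). The lamp's deck runs from (193,230) to its head at (178,148), with its pad at (172,205). Pack candidates are the one on the charger at (319,176) and the loose ones at (380,148) and (360,197). The one latched on the charger fits the description, and the loose ones look larger. I'll confirm this in a crop.

```bash
cat > h.py <<'E'
import numpy as np,cv2
from scipy.spatial.transform import Rotation as Ro
def ray(f,u,v,z):
    R,t,K=f["R"],f["t"],f["K"]; c=-R.T@t
    d=R.T@np.linalg.inv(K)@np.array([u,v,1.]); return c+d*(z-c[2])/d[2]
def proj(f,X):
    p=f["K"]@(f["R"]@np.asarray(X,float)+f["t"]); return p[:2]/p[2]
def tri(fs,uvs):
    A=np.zeros((3,3));b=np.zeros(3)
    for f,(u,v) in zip(fs,uvs):
        c=-f["R"].T@f["t"]; d=f["R"].T@np.linalg.inv(f["K"])@np.array([u,v,1.]); d/=np.linalg.norm(d)
        P=np.eye(3)-np.outer(d,d);A+=P;b+=P@c
    return np.linalg.solve(A,b)
def delta(pos,R0,p,R):  # row units from pose now to target
    return np.round(np.r_[R0.T@(np.asarray(p)-pos)/.025, Ro.from_matrix(R0.T@R).as_rotvec()/np.radians(8)],3)
E
python3 - <<'E'
from h import *
f=dict(np.load("top0.npz")); im=f["color"]
a=im[125:240,285:400]; b=im[125:240,135:250]
cv2.imwrite("pics/crop0.png",cv2.resize(np.hstack([b,a]),None,fx=3.47,fy=3.47,interpolation=cv2.INTER_CUBIC))
E
```

```text
(no output)
```

View pics/crop0.png

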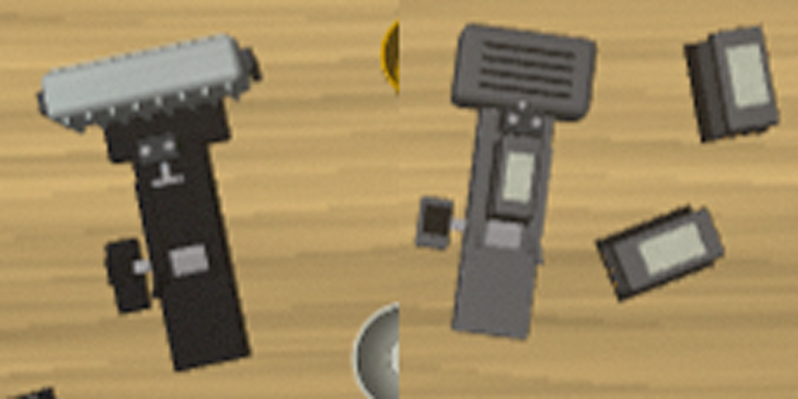

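The crop confirms it. The charger's pack is the smallest (label about 11 px wide), and the two loose ones at right are bigger and sit off the charger. The lamp's rail is empty, with its tooth plate at crop (188,260). Next I'll measure the deck edges. The outer edges as seen from the nadir are the top edges at z = 30 mm.

```bash
python3 - <<'E'
from h import *
f=dict(np.load("top0.npz")); g=cv2.cvtColor(f["color"],cv2.COLOR_BGR2GRAY).astype(float)
c=-f["R"].T@f["t"]; print("cam",c, "nadir",proj(f,[c[0],c[1],0]))
def edge(prof,thr,rev):
    i=np.arange(len(prof))
    if rev: prof=prof[::-1]
    k=np.where((prof[:-1]<thr)&(prof[1:]>=thr))[0][0]
    s=k+(thr-prof[k])/(prof[k+1]-prof[k]); return len(prof)-1-s if rev else s
def scan(rows,cols,axis,rev,thr):
    P=[]
    if axis=='u':
        for v in rows: P.append((cols[0]+edge(g[v,cols[0]:cols[1]],thr,rev),v))
    else:
        for u in range(*cols): P.append((u,rows[0]+edge(g[rows[0]:rows[1],u],thr,rev)))
    return np.array(P)
def world(P,z): return np.array([ray(f,u,v,z)[:2] for u,v in P])
def fit(W):
    m=W.mean(0); d=np.linalg.svd(W-m)[2][0]; d*=np.sign(d[0]) if abs(d[0])>.5 else 1
    return m,d,np.abs((W-m)@[-d[1],d[0]]).max()
print(g[210,296:336].astype(int)); print(g[212,180:212].astype(int))
for n,L in dict(
 ch=dict(R=(range(203,218),(312,338),'u',False,.03),L=(range(203,218),(296,312),'u',True,.0),E=((212,230),(304,321),'v',False,.03)),
 la=dict(L=(range(212,227),(172,188),'u',True,.03),R=(range(212,224),(196,216),'u',False,.0),E=((220,240),(188,202),'v',False,.03))).items():
    thr=120 if n=='ch' else 100
    for k,(rows,cols,ax,rev,z) in L.items():
        m,d,e=fit(world(scan(rows,cols,ax,rev,thr),z)); print(n,k,np.round(m,4),np.round(d,4),"ang",round(np.degrees(np.arctan2(d[1],d[0])),2),"res",round(e,4))
for nm,uv,z in (("pad",(295,189),.038),("lpad",(172,205),.038),("label",(319,176),.085),("tooth",(135+188/3.47,125+260/3.47),.034)):
    print(nm,np.round(ray(f,*uv,z),4))
o=__import__("bench").r.get_obs(); print(Ro.from_rotvec(o["orientation"]).as_matrix().round(3))
E
```

```text
cam [ 0.42327472 -0.00327127  1.32291462] nadir [258.85682273 223.97151572]
[149 151 151 151 142  85  99  97  99  98  97  99  98  97  98  97  98  96
  96  97  98  99  97  96  99  96  94 114 153 153 149 148 148 150 150 150
 150 152 149 150]
[150  77  35  38  38  36  38  44  39  40  44  40  39  40  41  38  40  39
  40  42  39  41  36  43 107 161 153 154 153 152 153 153]
ch R [ 0.4616 -0.2015] [ 0.9868 -0.1618] ang -9.31 res 0.0009
ch L [ 0.464  -0.1344] [ 0.9848 -0.1738] ang -10.01 res 0.0008
ch E [ 0.4272 -0.1657] [-0.1524 -0.9883] ang -98.76 res 0.0007
la L [0.4436 0.2304] [0.9806 0.1961] ang 11.31 res 0.0007
la R [0.4471 0.1642] [0.9813 0.1923] ang 11.09 res 0.0008
la E [0.4092 0.193 ] [ 0.1931 -0.9812] ang -78.86 res 0.0007
pad [ 0.5273 -0.1158  0.038 ]
lpad [0.4866 0.2593 0.038 ]
label [ 0.5604 -0.1836  0.085 ]
tooth [0.5011 0.2077 0.034 ]
[[-0.97   0.244 -0.   ]
 [ 0.244  0.97  -0.002]
 [-0.    -0.002 -1.   ]]
```

```bash
cat > go.py <<'E'
# usage: go.py x y z yawdeg  (yaw of rail axis; tool x = -rail x, tool y = rail y): prints row units
import sys
from h import *
from bench import r
x,y,z,a=map(float,sys.argv[1:5]); o=r.get_obs()
R0=Ro.from_rotvec(o["orientation"]).as_matrix(); c,s=np.cos(np.radians(a)),np.sin(np.radians(a))
R=np.array([[-c,-s,0],[-s,c,0],[0,0,-1.]])
print("t",o["clock"],delta(o["tcp_pos"],R0,[x,y,z],R),"F",np.round(o["contact_force"],1),"w",o["grip_width"])
E
python3 go.py .47 .20 .24 11.2
```

```text
t 0.1 [-1.6275e+01 -1.4628e+01 -3.6000e-02 -1.2000e-02 -2.0000e-03 -3.1680e+00] F [-0.3 -0.6 -0.6] w 0.08540351402989453
```

```bash
python3 -m creep '{"rows":[[-16.28,-14.63,0,0,0,-3.17,85],[-16.28,-14.63,0,0,0,-3.17,85],[-16.28,-14.63,0,0,0,-3.17,85],[-16.28,-14.63,0,0,0,-3.17,85],[-16.28,-14.63,0,0,0,-3.17,85],[-16.28,-14.63,0,0,0,-3.17,85],[-16.28,-14.63,0,0,0,-3.17,85],[-16.28,-14.63,0,0,0,-3.17,85],[-16.28,-14.63,0,0,0,-3.17,85],[-16.28,-14.63,0,0,0,-3.17,85]]}'
python3 go.py .47 .20 .24 11.2
```

```text
clock: 1.35
tcp_pos: [0.472, 0.1962, 0.2392]
orientation: [-0.295, 3.127, -0.002]
contact_force: [-0.7, 1.4, -1.1]
grip_width: 0.0852
gripper_force: 0.0
t 1.35 [ 0.051  0.165 -0.034 -0.011  0.001 -0.053] F [-0.7  1.4 -1.1] w 0.08516280187318578
```

```bash
python3 -m creep '{"rows":[[0,0,0,0,0,0,85],[0,0,0,0,0,0,85]]}' >/dev/null; python3 - <<'E'
from h import *
from bench import r,optics
f=optics.grab_frame("wrist"); np.savez("wl.npz",**f); cv2.imwrite("pics/wl.png",f["color"])
print(-f["R"].T@f["t"],f["R"].round(3),f["K"].round(1))
E
python3 go.py .5 -.14 .24 -9.5
```

```text
[0.40234931 0.18866991 0.37404937] [[-0.197  0.98  -0.   ]
 [ 0.945  0.19   0.267]
 [ 0.262  0.052 -0.964]] [[327.3   0.  252.9]
 [  0.  327.3 190.1]
 [  0.    0.    1. ]]
t 1.65 [ 1.4960e+00 -1.3645e+01 -3.7000e-02  1.0000e-03 -3.0000e-03  2.6090e+00] F [-0.9 -0.4  0.5] w 0.08477553291456875
```

View pics/wl.png

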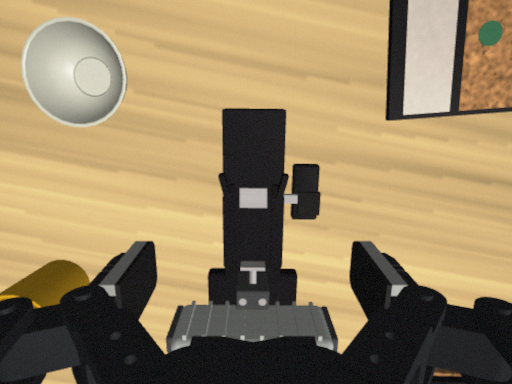

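The wrist view of the lamp shows the deck end at row 109 between columns 223 and 285, the tooth plate at about (253,198), the ejector at (253,270) and the pad at (306,205). I'll measure the edges and the catch setting.

```bash
cat > deck.py <<'E'
from h import *
def cross(p,thr):  # first dark->bright crossing
    k=np.where((p[:-1]<thr)&(p[1:]>=thr))[0][0]; return k+(thr-p[k])/(p[k+1]-p[k])
def deck(f,rows,uc,cols,v0,thr,zs=(.03,.03,.03)):
    g=cv2.GaussianBlur(cv2.cvtColor(f["color"],cv2.COLOR_BGR2GRAY),(3,3),0).astype(float)
    Rr=np.array([ray(f,uc+cross(g[v,uc:],thr),v,zs[0])[:2] for v in rows])
    Ll=np.array([ray(f,uc-cross(g[v,uc::-1],thr),v,zs[1])[:2] for v in rows])
    E=np.array([ray(f,u,v0-cross(g[v0::-1,u],thr),zs[2])[:2] for u in cols])
    dirs=[]
    for W in (Rr,Ll):
        d=np.linalg.svd(W-W.mean(0))[2][0]; dirs.append(d*np.sign(d[0]))
    d=sum(dirs); d/=np.linalg.norm(d); n=np.array([-d[1],d[0]])
    print("yaws",[round(np.degrees(np.arctan2(q[1],q[0])),2) for q in dirs],"width",(Rr@n).mean()-(Ll@n).mean())
    y=((Rr@n).mean()+(Ll@n).mean())/2; x=np.median(E@d)+.135
    o=d*x+n*y; print("origin",o.round(4),"yaw",np.degrees(np.arctan2(d[1],d[0])).round(2)); return o,d,n,g
E
python3 - <<'E'
from deck import *
f=dict(np.load("wl.npz"))
o,d,n,g=deck(f,range(115,170),253,range(230,280,3),130,100)
for v in range(180,320,2): print(v,int(g[v,250:256].mean()),end=" | ")
print()
for v,z in ((188,.03),(208,.0345),(264,.05)):
    q=ray(f,253,v,z)[:2]-o; print(v,(q@d).round(4),(q@n).round(4))
E
```

```text
yaws [np.float64(10.89), np.float64(10.73)] width 0.06515616230265348
origin [0.5435 0.2164] yaw 10.81
180 30 | 182 30 | 184 29 | 186 35 | 188 123 | 190 184 | 192 186 | 194 185 | 196 186 | 198 187 | 200 186 | 202 183 | 204 181 | 206 176 | 208 90 | 210 28 | 212 29 | 214 29 | 216 30 | 218 30 | 220 30 | 222 29 | 224 29 | 226 30 | 228 28 | 230 30 | 232 29 | 234 29 | 236 29 | 238 29 | 240 28 | 242 28 | 244 28 | 246 29 | 248 29 | 250 29 | 252 28 | 254 28 | 256 28 | 258 28 | 260 42 | 262 79 | 264 82 | 266 95 | 268 169 | 270 177 | 272 166 | 274 166 | 276 166 | 278 166 | 280 166 | 282 159 | 284 72 | 286 35 | 288 34 | 290 43 | 292 66 | 294 75 | 296 75 | 298 75 | 300 74 | 302 73 | 304 73 | 306 74 | 308 75 | 310 86 | 312 89 | 314 89 | 316 90 | 318 89 | 
188 -0.0507 0.0001
208 -0.0293 0.0003
264 0.0302 0.0009
```

```bash
python3 -m creep '{"rows":[[1.5,-13.65,0,0,0,2.6,30],[1.5,-13.65,0,0,0,2.6,30],[1.5,-13.65,0,0,0,2.6,30],[1.5,-13.65,0,0,0,2.6,30],[1.5,-13.65,0,0,0,2.6,30],[1.5,-13.65,0,0,0,2.6,30],[1.5,-13.65,0,0,0,2.6,30],[1.5,-13.65,0,0,0,2.6,30],[1.5,-13.65,0,0,0,2.6,30]]}' 
python3 - <<'E'
from h import *
from bench import r,optics
f=optics.grab_frame("wrist"); np.savez("wc.npz",**f); cv2.imwrite("pics/wc.png",f["color"])
print(-f["R"].T@f["t"])
E
```

```text
clock: 2.78
tcp_pos: [0.5, -0.1396, 0.2392]
orientation: [-0.257, -3.131, -0.001]
contact_force: [-0.8, 0.1, -0.2]
grip_width: 0.0298
gripper_force: 0.0
[ 0.43254917 -0.1284998   0.3740936 ]
```

View pics/wc.png

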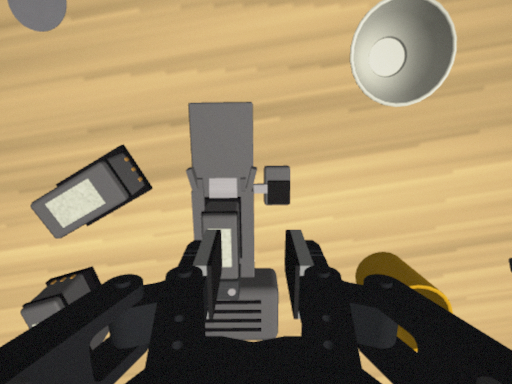

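The charger view shows the deck end at row 103 between columns 190 and 253, the pack's rear at row ~200, and the pad at (278,185). The bowl is clear, at top right.

```bash
python3 - <<'E'
from deck import *
f=dict(np.load("wc.npz"))
o,d,n,g=deck(f,range(110,162),221,range(197,248,3),130,125)
def loc(u,v,z):
    q=ray(f,u,v,z)[:2]-o; return (q@d).round(4),(q@n).round(4)
m=(g<60).astype(np.uint8); m[:, :262]=0; m[:,296:]=0; m[:160]=0; m[208:]=0
m=cv2.connectedComponentsWithStats(m); print(m[2],m[3])
for i in range(1,m[0]):
    if m[2][i,4]>80: print("pad",loc(*m[3][i],.038))
print([int(x) for x in g[230,185:260]])
print([int(x) for x in g[170:230,221]])
for X in ((-.041,.060,.038),(-.035,-.0,.038)): 
    w=np.r_[o+X[0]*d+X[1]*n,X[2]]; print("expect",w.round(4),proj(f,w))
E
```

```text
yaws [np.float64(-9.3), np.float64(-8.5)] width 0.06474948949665117
origin [ 0.5633 -0.183 ] yaw -8.9
[[     0      0    512    384 196133]
 [   268    181     21     23    475]] [[255.445203   191.4987381 ]
 [278.12631579 192.02105263]]
pad (np.float64(-0.0418), np.float64(0.0597))
[199, 199, 199, 199, 199, 200, 200, 189, 157, 123, 109, 109, 110, 109, 109, 104, 91, 83, 88, 94, 92, 86, 87, 93, 96, 98, 99, 97, 96, 97, 92, 75, 57, 51, 66, 114, 172, 203, 211, 213, 216, 216, 215, 213, 204, 178, 141, 116, 109, 110, 109, 96, 76, 63, 51, 47, 69, 96, 107, 109, 108, 108, 108, 109, 109, 109, 108, 112, 134, 174, 201, 206, 207, 207, 208]
[111, 111, 111, 111, 111, 110, 114, 132, 160, 179, 184, 185, 186, 186, 186, 186, 186, 187, 188, 188, 186, 184, 182, 180, 179, 178, 172, 141, 82, 38, 29, 37, 45, 49, 50, 51, 52, 51, 51, 50, 45, 35, 33, 44, 60, 77, 91, 100, 105, 108, 109, 109, 109, 109, 109, 109, 109, 118, 146, 171]
expect [ 0.532  -0.1174  0.038 ] [278.38194252 192.72838364]
expect [ 0.5287 -0.1776  0.038 ] [222.42124104 198.58764263]
```

```bash
python3 go.py .532 -.1174 .052 -9.1
```

```text
t 2.825 [-1.117e+00  1.092e+00  7.488e+00  3.000e-03 -2.000e-03 -4.000e-02] F [-0.4 -0.   0.1] w 0.03016233441123439
```

```bash
python3 -m creep '{"rows":[[-1.12,1.09,0,0,0,-0.04,0],[-1.12,1.09,2.5,0,0,-0.04,0],[-1.12,1.09,5,0,0,-0.04,0],[-1.12,1.09,6.5,0,0,-0.04,0],[-1.12,1.09,7.3,0,0,-0.04,0],[-1.12,1.09,7.5,0,0,-0.04,0],[-1.12,1.09,7.5,0,0,-0.04,0]]}' 60
python3 go.py .532 -.1174 .0395 -9.1
```

```text
clock: 3.7
tcp_pos: [0.5323, -0.1189, 0.0522]
orientation: [0.252, 3.131, 0.0]
contact_force: [0.1, -0.4, 0.6]
grip_width: 0.0003
gripper_force: 0.0
t 3.7 [ 0.024  0.057  0.507  0.002  0.003 -0.015] F [ 0.1 -0.4  0.6] w 0.00029254530294808124
```

```bash
python3 -m creep '{"rows":[[0.02,0.05,0.1,0,0,0,0],[0.02,0.05,0.2,0,0,0,0],[0.02,0.05,0.3,0,0,0,0],[0.02,0.05,0.4,0,0,0,0],[0.02,0.05,0.5,0,0,0,0],[0.02,0.05,0.5,0,0,0,0]]}'
python3 - <<'E'
from h import *
from bench import r,optics
f=optics.grab_frame("top"); a=f["color"][150:230,285:355]; b=optics.grab_frame("scene")["color"][190:270,180:250]
cv2.imwrite("pics/press.png",cv2.resize(np.hstack([a,b]),None,fx=5,fy=5,interpolation=cv2.INTER_CUBIC))
E
```

```text
clock: 4.45
tcp_pos: [0.5319, -0.118, 0.0392]
orientation: [0.254, 3.131, 0.0]
contact_force: [1.0, 0.9, 1.6]
grip_width: 0.0002
gripper_force: 0.8
```

View pics/press.png

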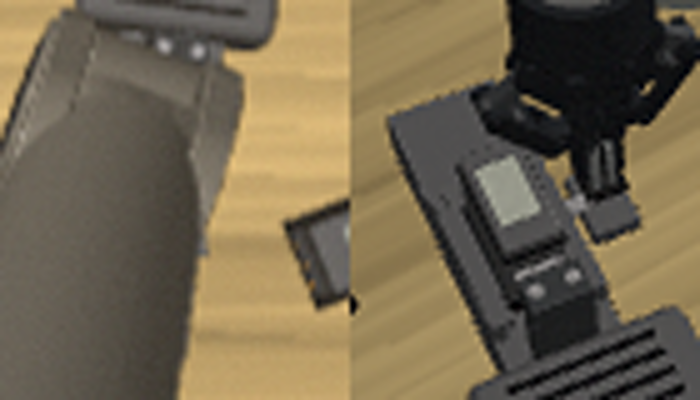

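The scene crop shows the pack sprung out: there is a gap with the ejector visible between the pack (label at crop 510,190) and the stop block. I'll lift off and measure the label's travel in the scene view.

```bash
python3 -m creep '{"rows":[[0,0,-1,0,0,0,0],[0,0,-3,0,0,0,40],[0,0,-4,0,0,0,85],[0,0,-4,0,0,0,85],[0,0,-4,0,0,0,85]]}'
cat > lab.py <<'E'
from h import *
def label(f,c,rad,z,o,yaw):
    hsv=cv2.cvtColor(f["color"],cv2.COLOR_BGR2HSV); u,v=map(int,c)
    m=np.zeros(hsv.shape[:2],np.uint8); s=np.s_[v-rad:v+rad,u-rad:u+rad]
    m[s]=((hsv[s][...,2]>125)&(hsv[s][...,1]<60))*255
    n,l,st,ce=cv2.connectedComponentsWithStats(m); i=1+np.argmax(st[1:,4])
    a=np.radians(yaw); d=np.array([np.cos(a),np.sin(a)]); w=ray(f,*ce[i],z)
    q=w[:2]-o; print("px",ce[i].round(1),st[i].tolist(),"w",w.round(4),"loc",(q@d).round(4),(q@[-d[1],d[0]]).round(4))
E
python3 - <<'E'
from lab import *
from bench import optics
o=np.array([.5633,-.183]); s0=dict(np.load("scene0.npz"))
label(s0,(214,234),16,.085,o,-9.1); f=optics.grab_frame("scene"); np.savez("s1.npz",**f); label(f,(211,229),16,.085,o,-9.1)
E
python3 go.py .5495 -.1808 .14 -9.1
```

```text
clock: 5.18
tcp_pos: [0.5308, -0.1179, 0.1384]
orientation: [-0.253, -3.13, -0.0]
contact_force: [-0.2, 0.4, -0.6]
grip_width: 0.0727
gripper_force: 0.0
px [213.  231.5] [207, 225, 13, 14, 98] w [ 0.5645 -0.1837  0.085 ] loc 0.0013 -0.0005
px [211.1 227.5] [205, 221, 13, 14, 97] w [ 0.5506 -0.1814  0.085 ] loc -0.0127 -0.0005
t 5.225 [-1.151e+00 -2.363e+00 -8.100e-02 -2.000e-03 -1.800e-02 -2.000e-02] F [-0.2 -0.1  0. ] w 0.07919914825548556
```

```bash
python3 -m creep '{"rows":[[-1.15,-2.36,0,0,0,-0.02,60],[-1.15,-2.36,0,0,0,-0.02,60],[-1.15,-2.36,1.2,0,0,-0.02,60],[-1.15,-2.36,2.4,0,0,-0.02,60],[-1.15,-2.36,3.0,0,0,-0.02,60],[-1.15,-2.36,3.26,0,0,-0.02,60],[-1.15,-2.36,3.26,0,0,-0.02,60],[-1.15,-2.36,3.26,0,0,-0.02,60]]}'
python3 go.py .5495 -.1808 .057 -9.1
```

```text
clock: 6.22
tcp_pos: [0.5512, -0.1811, 0.0587]
orientation: [0.249, 3.13, -0.0]
contact_force: [0.4, -0.1, 0.3]
grip_width: 0.0599
gripper_force: 0.0
t 6.225 [ 0.07   0.001  0.066 -0.     0.011 -0.001] F [ 0.4 -0.1  0.3] w 0.059854659952788464
```

Lateral alignment is good. I'll close gently.

```bash
python3 -m creep '{"rows":[[0.05,0,0.05,0,0,0,50],[0.05,0,0.05,0,0,0,42],[0.05,0,0.05,0,0,0,38],[0.05,0,0.05,0,0,0,36],[0.05,0,0.05,0,0,0,34],[0.05,0,0.05,0,0,0,32],[0.05,0,0.05,0,0,0,30],[0.05,0,0.05,0,0,0,30]]}' 35
python3 go.py .5495 -.1808 .057 -9.1
```

```text
clock: 7.22
tcp_pos: [0.5495, -0.1807, 0.0567]
orientation: [0.249, 3.131, 0.0]
contact_force: [-0.7, 0.8, 3.1]
grip_width: 0.0336
gripper_force: 35.8
t 7.225 [-0.001 -0.006 -0.012  0.001  0.002  0.   ] F [-0.7  0.8  3.1] w 0.033613971951312126
```

```bash
python3 -m creep '{"rows":[[0.1,0,0,0,0,0,30],[0.25,0,0,0,0,0,30],[0.4,0,0,0,0,0,30],[0.6,0,0,0,0,0,30],[0.8,0,0,0,0,0,30]]}'
python3 -m creep '{"rows":[[0.3,0,0,0,0,0,30],[0.6,0,0,0,0,0,30],[0.9,0,0,0,0,0,30],[1.2,0,0,0,0,0,30],[1.5,0,0,0,0,0,30]]}'
```

```text
clock: 7.85
tcp_pos: [0.5294, -0.1776, 0.0567]
orientation: [0.249, 3.131, -0.0]
contact_force: [2.0, 0.1, 2.3]
grip_width: 0.0337
gripper_force: 35.9
clock: 8.48
tcp_pos: [0.4922, -0.1716, 0.0567]
orientation: [0.249, 3.131, -0.0]
contact_force: [2.3, 0.0, 4.0]
grip_width: 0.0335
gripper_force: 36.0
```

```bash
python3 -m creep '{"rows":[[0.4,0,0,0,0,0,30],[0.8,0,0,0,0,0,30],[1.2,0,0,0,0,0,30],[1.45,0,0,0,0,0,30],[1.45,0,-0.3,0,0,0,30],[1.45,0,-1.5,0,0,0,30],[1.45,0,-3,0,0,0,30],[1.45,0,-4,0,0,0,30],[1.45,0,-4,0,0,0,30]]}' 50
python3 - <<'E'
from lab import *
from bench import optics
a=np.radians(10.85); d=np.array([np.cos(a),np.sin(a)]); print("landing",np.array([.5435,.2164])-.108*d)
E
```

```text
clock: 9.6
tcp_pos: [0.4566, -0.1658, 0.1572]
orientation: [0.249, 3.131, 0.0]
contact_force: [0.1, -0.1, -4.9]
grip_width: 0.0333
gripper_force: 51.3
landing [0.43743068 0.19607025]
```

```bash
python3 go.py .4374 .1961 .157 10.85
```

```text
t 9.6 [ 3.0460e+00  1.4172e+01  1.1000e-02  2.0000e-03  7.0000e-03 -2.4930e+00] F [ 0.1 -0.1 -4.9] w 0.03334748365220358
```

```bash
python3 -m creep '{"rows":[[0.3,1.5,0,0,0,-0.2,30],[0.7,3.5,0,0,0,-0.6,30],[1.2,5.5,0,0,0,-1,30],[1.6,7.5,0,0,0,-1.3,30],[2.0,9.5,0,0,0,-1.7,30],[2.5,11.5,0,0,0,-2.1,30],[2.9,13.5,0,0,0,-2.4,30],[3.05,14.17,0,0,0,-2.49,30],[3.05,14.17,0,0,0,-2.49,30],[3.05,14.17,0,0,0,-2.49,30]]}'
python3 go.py .4374 .1961 .0577 10.85
```

```text
clock: 10.85
tcp_pos: [0.4369, 0.1938, 0.1556]
orientation: [0.292, -3.126, 0.003]
contact_force: [-0.4, -0.3, -4.5]
grip_width: 0.033
gripper_force: 51.6
t 10.85 [-0.044  0.095  3.915 -0.012 -0.017 -0.021] F [-0.4 -0.3 -4.5] w 0.03295980006331345
```

```bash
python3 -m creep '{"rows":[[-0.04,0.09,1,0,0,-0.02,30],[-0.04,0.09,2.2,0,0,-0.02,30],[-0.04,0.09,3.2,0,0,-0.02,30],[-0.04,0.09,3.7,0,0,-0.02,30],[-0.04,0.09,3.7,0,0,-0.02,30]]}'
python3 go.py .4374 .1961 .0577 10.85
python3 - <<'E'
from h import *
from bench import optics
f=optics.grab_frame("wrist"); g=optics.grab_frame("scene")["color"][130:230,270:390]
np.savez("wp.npz",**f)
cv2.imwrite("pics/place.png",np.hstack([cv2.resize(f["color"][60:360,130:390],(520,600)),cv2.resize(g,(280,233))[:, :].repeat(1,0) if 0 else cv2.copyMakeBorder(cv2.resize(g,(280,233)),0,367,0,0,cv2.BORDER_CONSTANT)]))
E
```

```text
clock: 11.48
tcp_pos: [0.4378, 0.1971, 0.0636]
orientation: [0.298, -3.126, 0.002]
contact_force: [0.4, 0.0, -5.4]
grip_width: 0.0334
gripper_force: 51.4
t 11.475 [ 0.024 -0.037  0.235 -0.007 -0.011  0.005] F [ 0.4  0.  -5.4] w 0.03336209602564383
```

View pics/place.png

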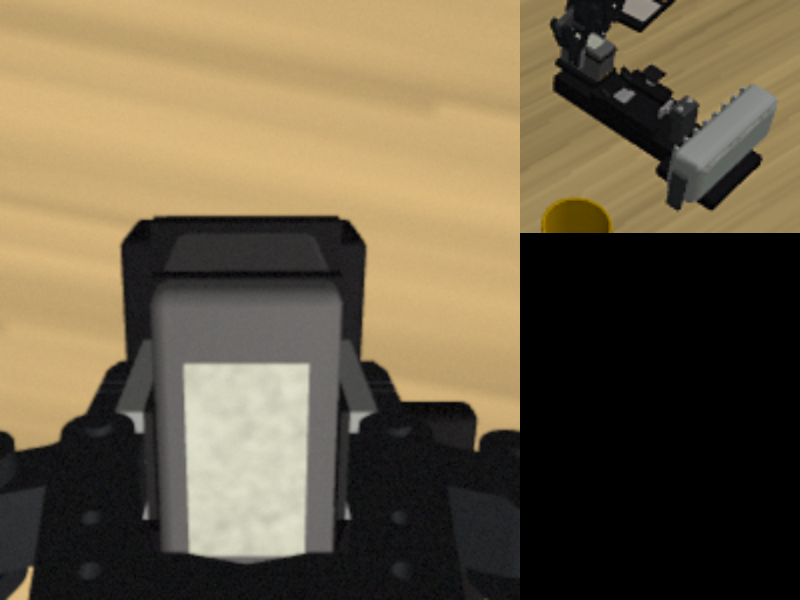

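The pack is held square and centred over the lamp's deck (pack columns ~155-345 in the crop, deck 122-365). I'll lower it gently.

```bash
python3 -m creep '{"rows":[[0.02,-0.03,0.1,0,0,0,30],[0.02,-0.03,0.18,0,0,0,30],[0.02,-0.03,0.22,0,0,0,30],[0.02,-0.03,0.22,0,0,0,30]]}'
python3 go.py .4374 .1961 .0567 10.85
```

```text
clock: 12.08
tcp_pos: [0.4376, 0.1976, 0.0585]
orientation: [0.301, -3.127, -0.0]
contact_force: [-0.1, 0.1, -4.9]
grip_width: 0.0331
gripper_force: 51.4
t 12.075 [ 0.021 -0.058  0.074  0.    -0.     0.017] F [-0.1  0.1 -4.9] w 0.0330531000906757
```

```bash
python3 -m creep '{"rows":[[0.02,-0.06,0.03,0,0,0.02,30],[0.02,-0.06,0.05,0,0,0.02,30],[0.02,-0.06,0.06,0,0,0.02,30],[0.02,-0.06,0.06,0,0,0.02,30]]}'
python3 go.py .4374 .1961 .0567 10.85
```

```text
clock: 12.58
tcp_pos: [0.4375, 0.196, 0.057]
orientation: [0.296, -3.128, -0.0]
contact_force: [-0.0, 0.4, -4.1]
grip_width: 0.0332
gripper_force: 51.4
t 12.575 [ 0.002  0.006  0.013  0.    -0.    -0.004] F [-0.   0.4 -4.1] w 0.03323163036054645
```

```bash
python3 -m creep '{"rows":[[-0.2,0,0,0,0,0,30],[-0.4,0,0,0,0,0,30],[-0.6,0,0,0,0,0,30],[-0.8,0,0,0,0,0,30],[-1.0,0,0,0,0,0,30],[-1.2,0,0,0,0,0,30]]}'
python3 -m creep '{"rows":[[-0.2,0,0,0,0,0,30],[-0.4,0,0,0,0,0,30],[-0.6,0,0,0,0,0,30],[-0.8,0,0,0,0,0,30]]}'
python3 go.py .5489 .2175 .0567 10.85
```

```text
clock: 13.32
tcp_pos: [0.4672, 0.2016, 0.057]
orientation: [0.296, -3.127, 0.0]
contact_force: [-1.4, 0.2, -3.5]
grip_width: 0.0337
gripper_force: 51.6
clock: 13.82
tcp_pos: [0.487, 0.2055, 0.0571]
orientation: [-0.296, 3.127, 0.0]
contact_force: [-0.3, -0.3, -4.3]
grip_width: 0.0333
gripper_force: 51.7
t 13.825 [-2.522e+00  6.000e-03  1.500e-02  0.000e+00  1.000e-03 -3.000e-03] F [-0.3 -0.3 -4.3] w 0.03328309402507669
```

```bash
python3 -m creep '{"rows":[[-0.2,0,0,0,0,0,30],[-0.4,0,0,0,0,0,30],[-0.6,0,0,0,0,0,30],[-0.8,0,0,0,0,0,30]]}'
python3 -m creep '{"rows":[[-0.2,0,0,0,0,0,30],[-0.4,0,0,0,0,0,30],[-0.6,0,0,0,0,0,30],[-0.8,0,0,0,0,0,30],[-1,0,0,0,0,0,30]]}'
python3 go.py .5489 .2175 .0567 10.85
```

```text
clock: 14.32
tcp_pos: [0.5065, 0.2092, 0.057]
orientation: [0.296, -3.128, 0.0]
contact_force: [-0.6, -0.4, -4.2]
grip_width: 0.0335
gripper_force: 51.7
clock: 14.95
tcp_pos: [0.5311, 0.2139, 0.057]
orientation: [0.296, -3.128, -0.0]
contact_force: [0.4, -0.6, -4.1]
grip_width: 0.0336
gripper_force: 51.8
t 14.95 [-0.727  0.009  0.013  0.    -0.    -0.004] F [ 0.4 -0.6 -4.1] w 0.03355139239358444
```

```bash
python3 -m creep '{"rows":[[-0.1,0,0,0,0,0,30],[-0.2,0,0,0,0,0,30]]}' 60
python3 -m creep '{"rows":[[-0.1,0,0,0,0,0,30],[-0.2,0,0,0,0,0,30]]}'
python3 -m creep '{"rows":[[-0.06,0,0,0,0,0,30],[-0.12,0,0,0,0,0,30]]}'
python3 -m creep '{"rows":[[-0.06,0,0,0,0,0,30],[-0.12,0,0,0,0,0,30]]}'
python3 go.py .5489 .2175 .0567 10.85
```

```text
clock: 15.2
tcp_pos: [0.5353, 0.2146, 0.0569]
orientation: [0.296, -3.126, 0.0]
contact_force: [-3.8, -0.9, -2.4]
grip_width: 0.0332
gripper_force: 60.4
clock: 15.45
tcp_pos: [0.5389, 0.2153, 0.0569]
orientation: [0.296, -3.124, 0.001]
contact_force: [-6.4, -1.2, 1.5]
grip_width: 0.033
gripper_force: 61.2
clock: 15.7
tcp_pos: [0.5418, 0.2159, 0.0569]
orientation: [0.296, -3.124, 0.001]
contact_force: [-5.8, -0.8, 1.6]
grip_width: 0.0335
gripper_force: 61.2
clock: 15.95
tcp_pos: [0.5445, 0.2164, 0.0569]
orientation: [0.296, -3.124, 0.001]
contact_force: [-8.1, -1.6, 2.4]
grip_width: 0.0331
gripper_force: 61.2
t 15.95 [-0.18   0.009  0.007 -0.002 -0.03  -0.003] F [-8.1 -1.6  2.4] w 0.03312019682731714
```

Contact with the ejector is as expected. I'll continue in 1.5 mm steps until the force rises steeply.

```bash
for i in 1 2; do python3 -m creep '{"rows":[[-0.06,0,0,0,0,0,30],[-0.06,0,0,0,0,0,30]]}' | grep -E "tcp|contact"; done
python3 -m creep '{"rows":[[-0.04,0,0,0,0,0,30],[-0.04,0,0,0,0,0,30]]}' | grep -E "tcp|contact"
python3 go.py .5489 .2175 .0567 10.85
```

```text
tcp_pos: [0.5462, 0.2167, 0.0569]
contact_force: [-5.7, -1.3, 2.0]
tcp_pos: [0.5475, 0.217, 0.0569]
contact_force: [-6.2, -2.1, 2.3]
tcp_pos: [0.5484, 0.2172, 0.0569]
contact_force: [-6.4, -1.5, 2.1]
t 16.7 [-0.022  0.01   0.007 -0.002 -0.03  -0.003] F [-6.4 -1.5  2.1] w 0.03359403715858686
```

```bash
for i in 1 2; do python3 -m creep '{"rows":[[-0.04,0,0,0,0,0,30],[-0.04,0,0,0,0,0,30]]}' | grep -E "tcp|contact"; done
```

```text
tcp_pos: [0.5494, 0.2173, 0.0569]
contact_force: [-6.8, -1.4, 2.5]
tcp_pos: [0.5502, 0.2175, 0.0569]
contact_force: [-7.1, -1.2, 3.4]
```

```bash
python3 - <<'E'
from h import *
from bench import optics
g=optics.grab_frame("scene"); np.savez("s2.npz",**g)
cv2.imwrite("pics/in.png",cv2.resize(g["color"][145:220,280:380],(800,600),interpolation=cv2.INTER_CUBIC))
E
```

```text
(no output)
```

View pics/in.png

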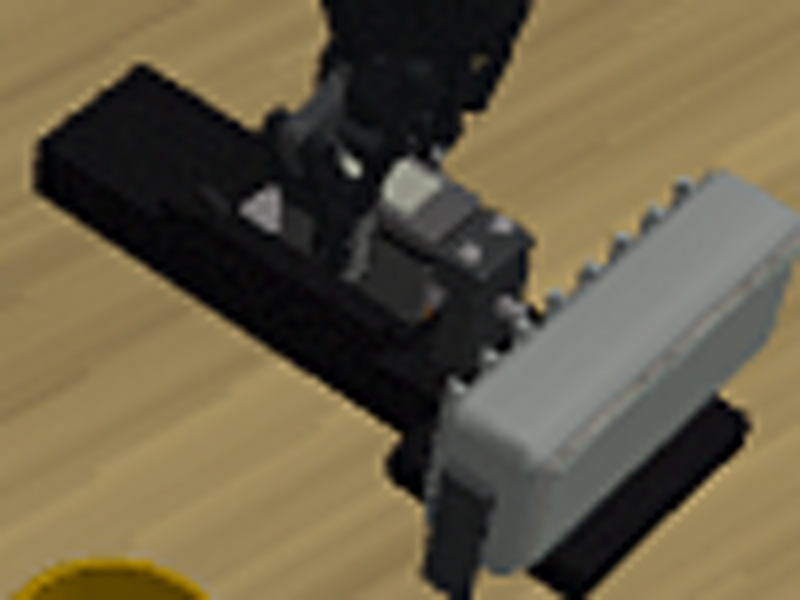

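The pack is nearly home and the tooth's ramp shows behind it at crop (262,208). I'll keep pushing in small steps until the hard stop is felt.

```bash
for i in 1 2 3; do python3 -m creep '{"rows":[[-0.04,0,0,0,0,0,30],[-0.04,0,0,0,0,0,30]]}' | grep -E "tcp|contact"; done
```

```text
tcp_pos: [0.5512, 0.2177, 0.0569]
contact_force: [-7.9, -0.9, 2.9]
tcp_pos: [0.5516, 0.2178, 0.0569]
contact_force: [-10.0, -1.8, 5.8]
tcp_pos: [0.5516, 0.2177, 0.0569]
contact_force: [-13.7, -3.3, 9.5]
```

Motion stopped about 17 mm past the ejector contact with the force rising, which matches the hard stop. I'll ease off, let go and check.

```bash
python3 -m creep '{"rows":[[0.06,0,0,0,0,0,30],[0.1,0,0,0,0,0,30],[0.1,0,0,0,0,0,30]]}' | grep -E "tcp|contact"
python3 -m creep '{"rows":[[0.1,0,0,0,0,0,30],[0.14,0,0,0,0,0,30],[0.14,0,0,0,0,0,30]]}' 25 | grep -E "tcp|contact"
```

```text
tcp_pos: [0.5514, 0.2177, 0.0568]
contact_force: [-6.5, -0.8, 0.5]
tcp_pos: [0.5487, 0.2172, 0.0568]
contact_force: [-4.8, -1.5, -1.4]
```

```bash
python3 -m creep '{"rows":[[0,0,0,0,0,0,40],[0,0,0,0,0,0,50],[0,0,0,0,0,0,60],[0,0,0,0,0,0,60],[0,0,-1.5,0,0,0,60],[0,0,-3,0,0,0,60],[1,0,-5,0,0,0,60],[1,0,-6,0,0,0,60],[1,0,-6,0,0,0,60]]}'
python3 - <<'E'
from lab import *
from bench import optics
o=np.array([.5435,.2164]); g=optics.grab_frame("scene"); np.savez("s3.npz",**g)
print(proj(g,[.549,.2175,.085])); label(g,proj(g,[.549,.2175,.085]),14,.085,o,10.85)
f=optics.grab_frame("wrist"); np.savez("w3.npz",**f)
print(proj(f,[.549,.2175,.085])); label(f,proj(f,[.549,.2175,.085]),40,.085,o,10.85)
cv2.imwrite("pics/end.png",np.hstack([f["color"][:,130:390],cv2.resize(g["color"][130:226,280:380],(400,384))]))
E
```

```text
clock: 19.88
tcp_pos: [0.5262, 0.2133, 0.2094]
orientation: [-0.296, 3.123, 0.003]
contact_force: [0.3, 0.3, -0.5]
grip_width: 0.0602
gripper_force: 0.0
[327.12039956 165.50849308]
px [327.  165.8] [321, 161, 14, 10, 64] w [0.5496 0.2166 0.085 ] loc 0.0061 -0.001
[252.75174129 213.89492188]
px [252.6 212.9] [239, 189, 29, 48, 1323] w [0.5482 0.2172 0.085 ] loc 0.0047 -0.0001
```

View pics/end.png

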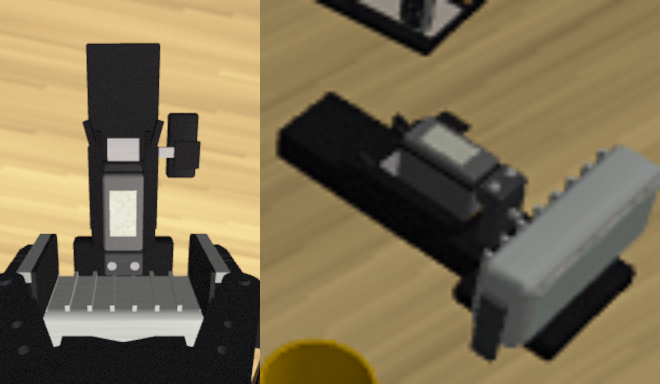

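The pack stayed home after release. It sits at lamp x ≈ +5 mm, matching the catch setting of about +5.3 mm, and the tooth plate is fully visible behind its rear end at (123,149). The arm is clear, so I'll hand in.

```bash
python3 -c "
from bench import r
print(r.hand_in())"
```

```text
the job is handed in; nothing more can be done
None
```

The pack was released from the charger, drawn out and slid onto the work light's rail, where it stayed latched when let go. The force read at the wrist after each move stayed under about 17 N, the bowl, tin and panel were never approached, and I handed in at about 20 s.

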